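# Sort spare bushes through the dental unit's bracket arm

## Task

Sort the two spare bushes for the dental unit's bracket arm: one at a time, lower each on end into the arm's empty bore, without forcing it, to see whether it slides right through until its foot shows below or stops at the mouth, then lift it out and put it away before trying the next. Stand the bush that goes through in the open drawer of the wooden chest, and the one that does not in the steel tray. Then push the drawer fully shut; leave the oil bottle, forceps and grease jar where they are.

Things in the scene. Friction and masses are not known exactly. Their poses are not given: they have to be found in the camera images.
- bush_1: bronze sleeve bush (plain tube) standing on end, 80 mm long, bore 33 mm, its edges just broken. The two bushes look alike but one is 41 mm and the other 48 mm outside; which is which is not told, so try it in the arm. 0.28 to 0.67 kg. Origin: centre of its lower end, z along the tube; rests on the bench at z = 0
- bush_2: bronze sleeve bush (plain tube) standing on end, 80 mm long, bore 33 mm, its edges just broken. The two bushes look alike but one is 41 mm and the other 48 mm outside; which is which is not told, so try it in the arm. 0.28 to 0.67 kg. Origin: centre of its lower end, z along the tube; rests on the bench at z = 0
- bracket: dark green enamelled bracket arm, fixed: a round boss (68 mm outside, 42 mm high, upper face 130 mm above the bench, lower face 88 mm, open above and below) carried by a flat arm from a pedestal post whose axis is 170 mm from the boss's axis along the body's +x; nothing of it is higher than 131 mm. Origin: on the bench straight below the boss's axis
- bore (a point): centre of the mouth of the boss's vertical through-bore, on its upper face, 130 mm above the bench. The bore is 44 mm across (its edge just broken, no real lead-in) and 42 mm deep; below it is 88 mm of free air. A bush that has gone through has its foot more than 44 mm below this point; one that is too big stops within a few mm of it
- chest: low wooden chest, fixed, 220 mm deep (x) x 260 mm wide (y) x 130 mm high, with one drawer that slides out along the chest's -x, towards the robot. Origin: centre of its underside on the bench
- chest_drawer0 (a joint): drawer travel in m: 0 fully shut, grows as it is pulled out; starts about 0.105 to 0.135 open. Slides with a few N and stays where it is left; its own stop ends the push at 0
- chest_drawer0_handle (a point): middle of the brass bar handle on the drawer's front, moves with the drawer: bar 120 mm long along the chest's y, 11 mm thick, 35 mm clear of the front, about 92 mm above the bench (the front's upper edge is at about 118 mm)
- drawer_spot (a point): point on the drawer's inner floor, on its middle line, 55 mm behind the inside of its front, 22 mm above the bench, axes as the chest's, moves with the drawer: a good place for a bush while the drawer is open. Inside, the drawer is 218 mm wide, 175 mm long, walls 86 mm high above the floor; the chest's top board clears a standing bush by 15 mm
- tray: flat stainless instrument tray, fixed, 140 mm (x) x 180 mm (y), rim 18 mm high, floor 4 mm thick, walls 4 mm. Origin: centre of its underside on the bench
- oil_bottle: amber glass oil bottle, 56 mm across, 130 mm high, bystander. Origin: centre of its foot
- forceps: steel extraction forceps lying flat, 155 mm long, 12 mm high, bystander. Origin: middle, on the bench
- grease_jar: white grease jar, 64 mm across, 62 mm high, bystander. Origin: centre of its foot
There are look-alikes about, which are no part of the job. Leave any purple look-alike of the bush_2 alone.

How it is judged:
On the way, in this order (a step that is already met when the one before it is completed fails the run):
1. a first bush is tried in the bore: the slim one slid 44 mm or more down through it (within 5 mm of its axis), or the fat one stopped on the mouth (within 8 mm of the axis, over 1 N) (((horizontal distance between bush_2 and bore below 0.005 m and z of bush_2 in the frame of bore between -0.08 and -0.044 m) or (horizontal distance between bush_1 and bore below 0.008 m and z of bush_1 in the frame of bore between -0.012 and 0.004 m and contact force between bush_1 and bracket above 1 N))), for 0.1 s.
2. with the first bush put away standing in its right place (slim: drawer, fat: tray), the other is tried in the bore in the same way ((((horizontal distance between bush_2 and bore below 0.005 m and z of bush_2 in the frame of bore between -0.08 and -0.044 m) and (x of bush_1 in the frame of tray between -0.068 and 0.068 m and y of bush_1 in the frame of tray between -0.088 and 0.088 m and z of bush_1 in the frame of tray between -0.005 and 0.014 m and angle between bush_1's own z axis and vertical below 0.15 rad)) or ((horizontal distance between bush_1 and bore below 0.008 m and z of bush_1 in the frame of bore between -0.012 and 0.004 m and contact force between bush_1 and bracket above 1 N) and (x of bush_2 in the frame of drawer_spot between -0.13 and 0.13 m and y of bush_2 in the frame of drawer_spot between -0.11 and 0.11 m and z of bush_2 in the frame of drawer_spot between -0.01 and 0.012 m and angle between bush_2's own z axis and vertical below 0.15 rad)))), for 0.1 s.
At the end, for the whole second after the job is handed in: the bush that goes through the bore stands upright (within 0.15 rad) on the drawer's floor, the bush that does not stands upright on the tray's floor inside its rim, the drawer is shut to within 8 mm and both bushes are at rest (x of bush_2 in the frame of drawer_spot between -0.13 and 0.13 m and y of bush_2 in the frame of drawer_spot between -0.11 and 0.11 m and z of bush_2 in the frame of drawer_spot between -0.01 and 0.012 m and angle between each of bush_2, bush_1's own z axis and vertical below 0.15 rad and x of bush_1 in the frame of tray between -0.068 and 0.068 m and y of bush_1 in the frame of tray between -0.088 and 0.088 m and z of bush_1 in the frame of tray between -0.005 and 0.014 m and value of joint chest_drawer0 below 0.008 m and linear speed of each of bush_1, bush_2 below 0.02 m/s); the robot touches nothing.
It fails at once if a bush is forced against the bracket arm with more than 80 N (contact force between any of bush_1, bush_2 and bracket above 80 N).
It fails at once if the oil bottle, forceps or grease jar is moved by more than 30 mm (distance of any of oil_bottle, forceps, grease_jar from where it was at the start of the episode above 0.03 m).
It also fails if it takes over 72 s, if anything falls off the work surface, if the arm or the gripper's body presses on something with over 40 N, if the wrist force passes 120 N, or if a joint passes its speed limit or range.

## Robot

A 7-joint arm with a two-finger parallel gripper is mounted at the origin on the work surface. World frame = base frame: x ahead of the robot, y to its left, z up, the work surface at z = 0. Lengths are in m, angles in rad, forces in N, time in s.
With the tool pointing down it reaches from about 0.4 to 0.85 m from the base axis. Payload 10.4 kg.
Tool frame: the origin (TCP) lies midway between the tips of the shut fingers; the grasp point (between the pads) lies r.grip_point_offset behind it (r.grip_point_offset is the distance from the TCP to the grasp point, in m); z points along the fingers, y is the line along which they close (so a half turn about z gives the same grasp; the last joint's range is limited). The gripper opens to 87 mm and grips with 3 to 60 N. Pads are 19 mm wide; open, the fingers measure 117 mm over their backs; the gripper's body (75 mm by 190 mm) begins 51 mm behind the grasp point.
Start: joints at [-1.15, 0.332, -0.065, 1.46, 0.022, 1.35, -0.088], TCP at [0.268, 0.564, 0.223] pointing down, gripper open.
Joint ranges: [-2.6, 2.6], [-0.5, 2.12], [-1.47, 1.34], [0.16, 2.42], [-1.27, 4.41], [0.06, 2.06], [-2.6, 2.6]. Speed limits (rad/s): [2.22, 2.22, 2.79, 2.79, 3.14, 3.14, 3.14].

## Interface

Orientations are given as a unit quaternion [x, y, z, w].
In Python, from bench import r gives the robot as it stands.
- The arm moves only by the tool play_rows, never from a script. Its arguments are lists of equal length, an entry for each row: "claw": the closure, from 0 (fully open) to 1 (shut); "delta_pos": the shift along the tool's x, y, z scaled (see below), a list of three; "delta_rot": the turn, a rotation vector about the tool's x, y, z scaled (see below), a list of three. A call has 1 to 8 rows; each row shifts and turns the commanded pose from where the row before left it, along the tool's axes as they then stand; what a row does not reach is not made up. The controller multiplies each number of a shift by 200 mm and each number of a turn by pi rad. A row lasts 1/10 s, in which the tool goes at most 50 mm and 8.59 degrees, less where a joint would pass 70% of its speed; a pose out of reach is approached as far as the arm can. A call with a number of a shift or a turn outside -1 to 1 is refused whole. A call with a gripper value outside its range is refused whole. The fingers move at their own pace and stop on an object; "squeeze" is the grip in N (left out, the last holds). Time passes only in rows, so rows that do not move let the fingers close. It gives the time, the measured TCP pose, the force, the opening and the grip force at its end, in the units of the state.
- r.read_state(): the state, without advancing time (a new reading comes with each control period).
- r.camera(name): name is "side" or "top"; returns a dict with "pixels" (384x512x3 uint8, red, green, blue), "camera_matrix" (3x3 intrinsics, pixels), "D" ([k1, k2, p1, p2, k3] as OpenCV has them; the pictures are not rectified), "cam_to_world" (4x4, takes a point from camera to world coordinates). Camera axes: x right, y up, looking along -z (the intrinsics and any distortion apply to the point x, -y, -z); pixel columns grow to the right and rows downward; lengths in m; the calibration is good to about 2 mm. A picture is of the moment at which its call begins. There is no depth.
- r.close_job(): hands the job in; it is judged then, once.
The state is a dict: "time": time; "joint_positions": joint angles; "joint_vel": joint speeds; "joint_torque": joint torques, N m; "ee_pos": TCP position; "eef_rot": TCP orientation; "ft_force": force on the tool from outside, world axes, zero at the start; "torque": the same for the moment, N m; "width": finger opening in m; "grip_force": force on a finger pad.
Only numpy, scipy, OpenCV 4.12 (cv2) and the standard library are available. Lean on these libraries where they do the work, as an engineer would, in place of code of your own. Each camera call takes 0.05 s, during which the arm holds its last target. There are 200 camera calls.

## Working session

There is one attempt and no reset: what is moved stays moved. The work goes in short steps, Python scripts to look and compute and a tool call to move; the robot and the scene stay as the last step left them, time stands still between calls to the robot, and variables do not carry over. Pictures are saved under pics/ and viewed, at most 10 in all, crops included, and the job is handed in when it is done.

Besides the shell and the picture viewer there is one more tool, called after "Emit:" in YAML: its name, and indented under it one key for each argument. play_rows: Moves the arm, as the interface text tells. Shifts and turns lie within -1 to 1; 1 stands for 200 mm of shift or pi rad of turn. Its arguments: {"type":"object","properties":{"claw":{"type":"array"},"delta_pos":{"type":"array"},"delta_rot":{"type":"array"},"squeeze":{"type":"number"}},"required":["claw","delta_pos","delta_rot"]}

```bash
mkdir -p pics; ls; python3 - <<'E'
from bench import r
import cv2,numpy as np
s=r.read_state(); print({k:np.round(v,4).tolist() for k,v in s.items()}, r.grip_point_offset)
for n in("side","top"):
    c=r.camera(n); cv2.imwrite(f"pics/{n}0.png",cv2.resize(c["pixels"][:,:,::-1],(800,600),interpolation=cv2.INTER_CUBIC)); cv2.imwrite(f"pics/raw_{n}0.png",c["pixels"][:,:,::-1])
    print(n,np.round(c["camera_matrix"],1).tolist(),np.round(c["D"],4),np.round(c["cam_to_world"],4).tolist())
E
```

```text
pics
{'time': 0.0, 'joint_positions': [-1.1496, 0.3328, -0.0647, 1.4609, 0.0216, 1.3499, -0.0885], 'joint_vel': [0.0008, 0.0003, -0.0003, -0.0002, -0.0003, -0.002, 0.0005], 'joint_torque': [0.0001, -62.3258, 0.0246, -38.9908, -0.0613, 0.0399, 0.0001], 'ee_pos': [0.2682, 0.5641, 0.2218], 'eef_rot': [0.2201, 0.9755, -0.0007, -0.0001], 'ft_force': [1.1248, -0.0209, 0.0175], 'torque': [0.0173, -0.0213, 0.0023], 'grip_force': 0.0, 'width': 0.0867} 0.0187
side [[467.3, 0.0, 258.3], [0.0, 467.3, 191.3], [0.0, 0.0, 1.0]] [-0.0367  0.      0.      0.      0.    ] [[0.876, 0.3382, -0.3439, -0.0507], [-0.4823, 0.6051, -0.6335, -1.0229], [-0.0062, 0.7208, 0.6932, 1.2748], [0.0, 0.0, 0.0, 1.0]]
top [[470.3, 0.0, 248.5], [0.0, 470.3, 198.4], [0.0, 0.0, 1.0]] [-0.0658  0.      0.      0.      0.    ] [[0.0456, 0.9755, -0.2152, 0.2227], [-0.9989, 0.0457, -0.0046, 0.0222], [0.0053, 0.2152, 0.9766, 1.5865], [0.0, 0.0, 0.0, 1.0]]
```

View pics/top0.png

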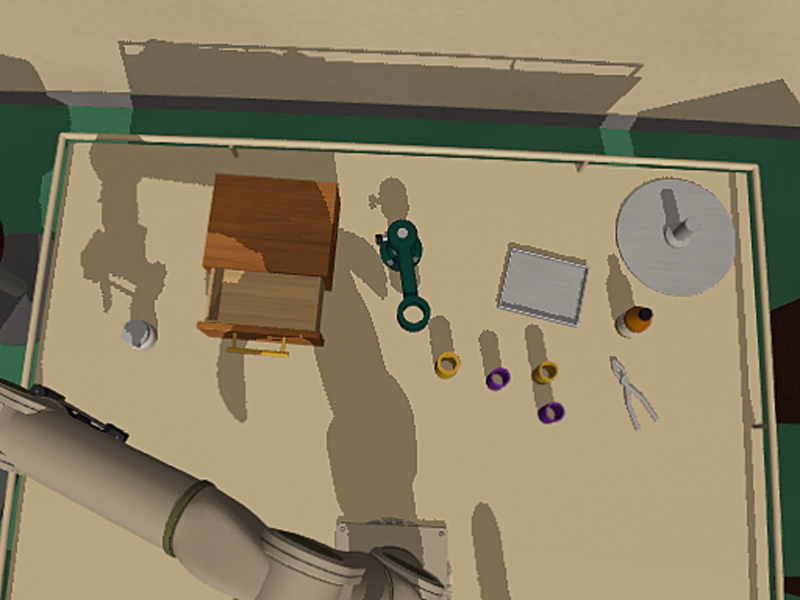

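View pics/side0.png

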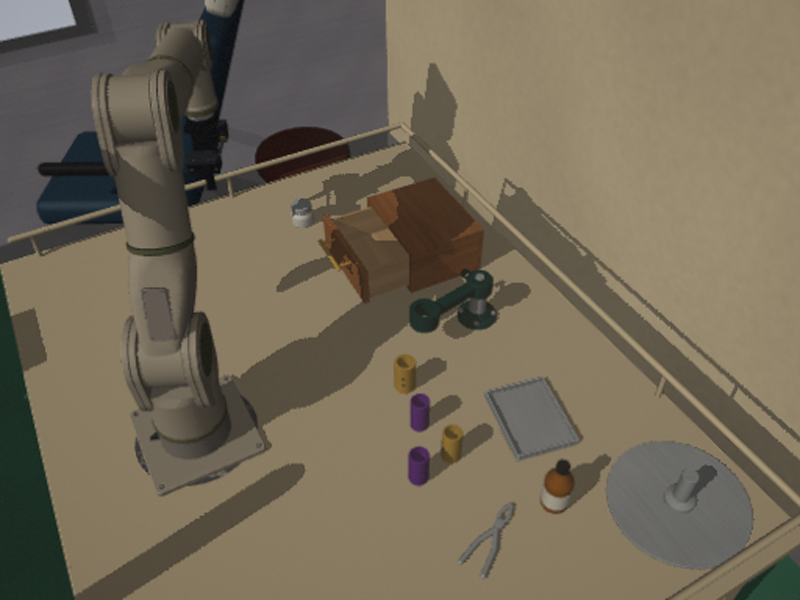

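The top view (800x600) shows bronze tubes at (447,365) and (545,373). The purple look-alikes are at (498,379) and (551,412). The boss bore is at (413,313), the tray at (543,285), the open drawer at (265,303) with its handle at (258,350), and the bottle, forceps and jar at (634,320), (634,395) and (140,333).

Candidates for a bush: bronze (447,365) and (545,373), which I choose, and purple (498,379) and (551,412), which I leave alone.

```bash
cat > h.py <<'E'
import cv2,numpy as np
from bench import r
def unproj(c,uv,z):
    uv=np.atleast_2d(np.asarray(uv,float))
    n=cv2.undistortPoints(uv[:,None],c["camera_matrix"],np.array(c["D"],float))[:,0]
    T=np.asarray(c["cam_to_world"]); d=np.c_[n[:,0],-n[:,1],-np.ones(len(n))]@T[:3,:3].T
    return T[:3,3]+d*((z-T[2,3])/d[:,2])[:,None]
def blobs(m,amin=15):
    n,l,st,ce=cv2.connectedComponentsWithStats(m.astype(np.uint8),connectivity=8)
    return [(st[i].tolist(),ce[i],l==i) for i in range(1,n) if st[i,4]>=amin]
def hsv(c): return cv2.cvtColor(c["pixels"],cv2.COLOR_RGB2HSV)
def bronze(c):
    h=hsv(c); return (h[...,0]>14)&(h[...,0]<30)&(h[...,1]>170)&(h[...,2]>60)
def green(c):
    h=hsv(c); return (h[...,0]>70)&(h[...,0]<100)&(h[...,1]>120)&(h[...,2]<130)
E
python3 - <<'E'
from h import *
for n in("top","side"):
    c=r.camera(n); p=c["pixels"]
    print(n)
    for s,ce,l in blobs(bronze(c)):
        hull=cv2.convexHull(np.argwhere(l)[:,::-1].astype(np.int32)); M=np.zeros(l.shape,np.uint8); cv2.fillPoly(M,[hull],1)
        cc=np.argwhere(M)[:,::-1].mean(0)
        print(" bronze",s,cc.round(1),M.sum(),unproj(c,cc,.04).round(4)[0])
    g=green(c)
    for s,ce,l in blobs(g,100): print(" green",s,ce.round(1))
    h=hsv(c)
    pm=(h[...,0]>125)&(h[...,0]<155)&(h[...,1]>100)
    for s,ce,l in blobs(pm): print(" purple",s,unproj(c,ce,.04).round(3)[0])
c=r.camera("top"); im=c["pixels"][:,:,::-1]
a=cv2.resize(im[185:275,245:375],None,fx=6,fy=6,interpolation=cv2.INTER_NEAREST)
cv2.imwrite("pics/crop1.png",a); print(a.shape)
E
```

```text
top
 bronze [400, 197, 16, 15, 140] [407.1 204.4] 185 [ 0.5681 -0.5085  0.04  ]
 bronze [145, 213, 40, 15, 148] [165.1 220.2] 491 [0.4761 0.3043 0.04  ]
 bronze [278, 225, 16, 17, 147] [285.5 233.2] 213 [ 0.4511 -0.0985  0.04  ]
 bronze [341, 231, 16, 14, 129] [348.5 237.9] 173 [ 0.4449 -0.3084  0.04  ]
 green [0, 67, 512, 132, 8562] [253.5 100.3]
 green [33, 90, 36, 64, 125] [ 41.6 115.6]
 green [478, 110, 13, 160, 345] [484.1 188.9]
 green [243, 141, 32, 71, 949] [259.3 171.8]
 green [0, 221, 16, 26, 227] [  7.1 232.1]
 green [497, 271, 15, 98, 809] [504.8 316. ]
 green [489, 275, 7, 109, 246] [491.8 327. ]
 green [1, 304, 12, 80, 150] [  6.4 343.7]
 purple [311, 235, 15, 14, 117] [ 0.427 -0.208  0.04 ]
 purple [345, 258, 16, 13, 133] [ 0.359 -0.322  0.04 ]
side
 purple [263, 252, 11, 24, 174] [ 0.423 -0.21   0.04 ]
 purple [262, 286, 12, 24, 200] [ 0.356 -0.323  0.04 ]
(540, 780, 3)
```

View pics/crop1.png

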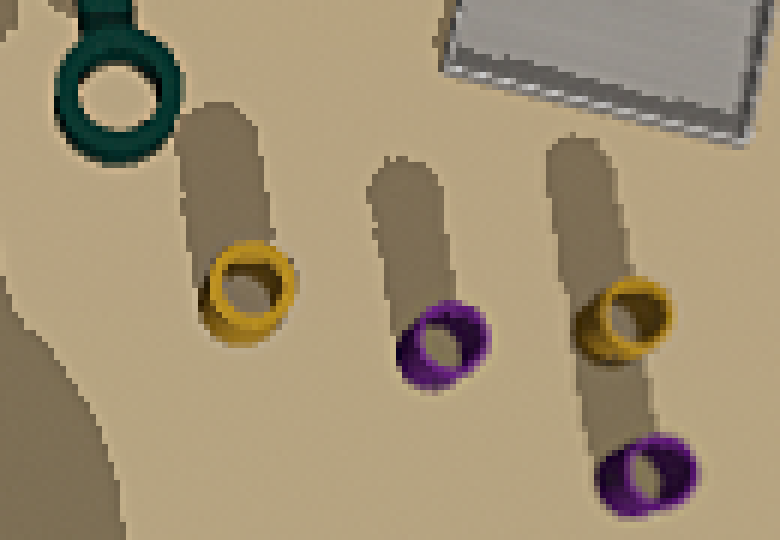

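The crop shows bronze tubes at crop (248,292), which is wider, and (628,320). The purple ones at (443,345) and (647,477) are clearly different. The boss bore is at (118,97). Next I refine positions across both views.

```bash
python3 - <<'E'
from h import *
C={n:r.camera(n) for n in("top","side")}
c=C["side"];h=hsv(c)
m=(h[...,0]>12)&(h[...,0]<32)&(h[...,1]>150)&(h[...,2]>40)
def hullc(l):
    hull=cv2.convexHull(np.argwhere(l)[:,::-1].astype(np.int32)); M=np.zeros(l.shape,np.uint8); cv2.fillPoly(M,[hull],1)
    return np.argwhere(M)[:,::-1].mean(0),M.sum()
for s,ce,l in blobs(m):
    if 230<s[0]<310 and s[1]>200: cc,a=hullc(l); print("side",s,cc.round(1),a,unproj(c,cc,.04).round(4)[0])
print(h[240,259],h[283,289],p if 0 else "")
# bore: hole in top view
c=C["top"]; g=green(c).astype(np.uint8); sub=g[185:215,250:280]
n,l,st,ce=cv2.connectedComponentsWithStats(1-sub,connectivity=4)
for i in range(1,n): print("hole",st[i],unproj(c,ce[i]+[250,185],.109).round(4)[0])
# outer boss circle: green in rows near boss
q=(hsv(c)[...,0]>60)&(hsv(c)[...,0]<105)&(hsv(c)[...,1]>90)
pts=np.argwhere(q[188:216,250:280])[:,::-1]+[250,188]; print("boss bbox",pts.min(0),pts.max(0))
h=hsv(C["side"]); 
q=(h[...,0]>60)&(h[...,0]<105)&(h[...,1]>80)
for s,ce,l in blobs(q,60):
    if 200<s[0]<330: print("side green",s)
# tray
h=hsv(c); t=(h[...,1]<25)&(h[...,2]>90)
for s,ce,l in blobs(t,200):
    R=cv2.minAreaRect(np.argwhere(l)[:,::-1].astype(np.float32)); print("grey",s,np.round(R[0],1),np.round(R[1],1),R[2],unproj(c,R[0],.01).round(4)[0],unproj(c,cv2.boxPoints(R),.018)[:,:2].round(3).tolist())
im=C["top"]["pixels"][:,:,::-1]; d=cv2.resize(im[105:235,115:225],None,fx=4.5,fy=4.5,interpolation=cv2.INTER_NEAREST)
im=C["side"]["pixels"][:,:,::-1]; e=cv2.resize(im[165:310,250:320],None,fx=4,fy=4,interpolation=cv2.INTER_NEAREST)
o=np.zeros((590,780,3),np.uint8); o[:d.shape[0],:d.shape[1]]=d; o[:e.shape[0],500:500+e.shape[1]]=e
cv2.imwrite("pics/crop2.png",o)
E
```

```text
side [253, 227, 12, 24, 193] [258.3 238.2] 255 [ 0.449  -0.0989  0.04  ]
side [283, 272, 12, 23, 147] [288.7 281.8] 210 [ 0.4461 -0.3045  0.04  ]
[ 19 159 119] [ 20 161 125] 
hole [  0   0  30  30 489] [ 0.5454 -0.0236  0.109 ]
hole [  8  10  14  12 133] [ 0.5438 -0.0219  0.109 ]
boss bbox [254 188] [274 211]
grey [30, 59, 55, 10, 368] [57.  63.6] [54.2  8.4] 1.4688007831573486 [1.0501 0.7653 0.01  ] [[1.029, 0.863], [1.063, 0.868], [1.063, 0.661], [1.029, 0.657]]
grey [395, 115, 76, 74, 4357] [432.5 151.5] [73. 75.] 90.0 [ 0.7715 -0.6163  0.01  ] [[0.9, -0.482], [0.916, -0.759], [0.642, -0.742], [0.629, -0.475]]
grey [319, 159, 58, 50, 1953] [347.8 183.7] [52.7 39.5] 13.736268043518066 [ 0.6386 -0.3122  0.01  ] [[0.586, -0.206], [0.725, -0.237], [0.688, -0.417], [0.55, -0.382]]
grey [79, 205, 16, 16, 207] [ 86.5 212.5] [15. 15.] 90.0 [0.4947 0.5827 0.01  ] [[0.518, 0.609], [0.521, 0.557], [0.469, 0.551], [0.466, 0.603]]
grey [391, 230, 31, 46, 210] [403.6 250.7] [47.4 15.7] 63.43495178222656 [ 0.4138 -0.5027  0.01  ] [[0.47, -0.441], [0.497, -0.489], [0.356, -0.559], [0.331, -0.511]]
```

View pics/crop2.png

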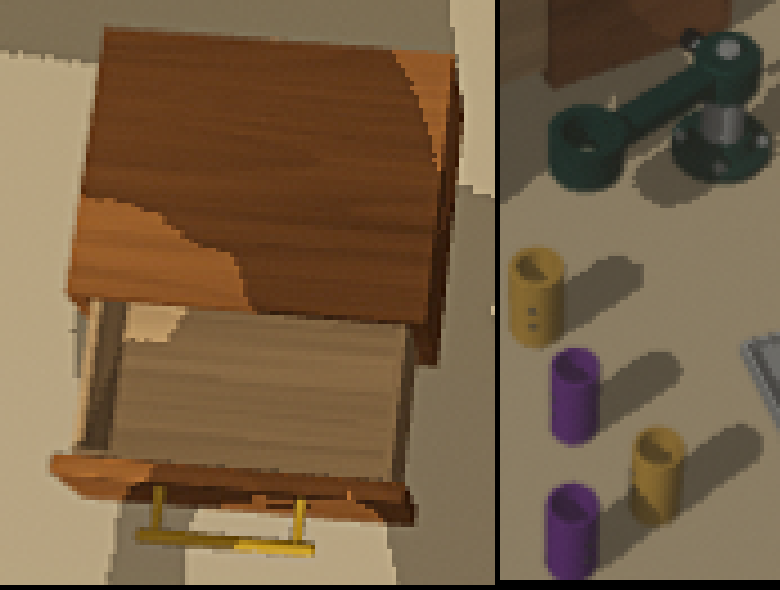

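Checks: the two views agree to about 3 mm on each bush. A is at about (0.450, -0.099), B at about (0.4455, -0.3065), the bore at about (0.544, -0.022) and the tray at about (0.638, -0.312). All are within reach. I start moving now, with the closing axis along world y, so tool (x,y,z) = (-X, Y, -Z).

Emit:
play_rows:
  claw: [0,0,0,0,0,0,0,0]
  delta_pos:
    - [0,0,0]
    - [0,0,0]
    - [0,0,0]
    - [-0.18,-0.15,0]
    - [-0.18,-0.15,0]
    - [-0.18,-0.15,0]
    - [-0.18,-0.15,0]
    - [-0.1,-0.2,0]
  delta_rot:
    - [0,0,-0.047]
    - [0,0,-0.047]
    - [0,0,-0.047]
    - [0,0,0]
    - [0,0,0]
    - [0,0,0]
    - [0,0,0]
    - [0,0,0]

```text
time: 1.15
ee_pos: [0.4345, 0.4029, 0.2222]
eef_rot: [0.001, 1.0, -0.0, 0.0]
ft_force: [-0.1, -0.3, -0.9]
width: 0.0872
grip_force: 0.0
```

```bash
python3 - <<'E'
from h import *
c=r.camera("top")
px=np.array([[137,535],[313,550],[226,542],[52,460],[412,488],[105,28],[455,55],[70,293],[432,322]])/4.5+[115,105]
hd=unproj(c,px[:3],.092); print("handle",hd.round(3).tolist())
print("front top edge",unproj(c,px[3:5],.118).round(3).tolist())
t=unproj(c,px[5:],.13); print("chest top",t.round(3).tolist(),t.mean(0))
d=hd[0]-hd[1]; yaw=np.arctan2(-d[0],d[1]); print("yaw",yaw)
print(hd[2]+np.array([np.cos(yaw),np.sin(yaw),0])*(.035+.006+.055+.012))
E
```

```text
handle [[0.453, 0.357, 0.092], [0.448, 0.23, 0.092], [0.451, 0.293, 0.092]]
front top edge [[0.499, 0.417, 0.118], [0.491, 0.16, 0.118]]
chest top [[0.823, 0.408, 0.13], [0.813, 0.149, 0.13], [0.619, 0.413, 0.13], [0.61, 0.152, 0.13]] [0.71628095 0.28068247 0.13      ]
yaw -0.03764224118598931
[0.55853038 0.28890898 0.092     ]
```

Emit:
play_rows:
  claw: [0,0,0,0,0,0,0,0]
  delta_pos:
    - [-0.01,-0.225,0]
    - [-0.01,-0.225,0]
    - [-0.01,-0.225,0]
    - [-0.01,-0.225,0]
    - [-0.01,-0.225,0]
    - [-0.01,-0.225,0]
    - [-0.01,-0.225,0]
    - [-0.01,-0.225,0]
  delta_rot:
    - [0,0,0]
    - [0,0,0]
    - [0,0,0]
    - [0,0,0]
    - [0,0,0]
    - [0,0,0]
    - [0,0,0]
    - [0,0,0]

```text
time: 2.0
ee_pos: [0.4477, 0.0427, 0.2228]
eef_rot: [0.0, 1.0, 0.0, 0.0]
ft_force: [1.0, -0.5, -0.1]
width: 0.087
grip_force: 0.0
```

Emit:
play_rows:
  claw: [0,0,0,0,0,0]
  delta_pos:
    - [0,-0.225,0]
    - [0,-0.225,0]
    - [0,-0.225,0]
    - [0,0,0.15]
    - [0,0,0.15]
    - [0,0,0]
  delta_rot:
    - [0,0,0]
    - [0,0,0]
    - [0,0,0]
    - [0,0,0]
    - [0,0,0]
    - [0,0,0]

```text
time: 2.6
ee_pos: [0.4456, -0.0905, 0.1597]
eef_rot: [0.001, 1.0, -0.0, -0.003]
ft_force: [-0.4, 0.8, 0.1]
width: 0.0868
grip_force: 0.0
```

Emit:
play_rows:
  claw: [0,0,0,0,0,0]
  delta_pos:
    - [-0.022,-0.04,0]
    - [0,0,0.13]
    - [0,0,0.13]
    - [0,0,0.13]
    - [0,0,0.15]
    - [0,0,0]
  delta_rot:
    - [0,0,0]
    - [0,0,0]
    - [0,0,0]
    - [0,0,0]
    - [0,0,0]
    - [0,0,0]

```text
time: 3.2
ee_pos: [0.4514, -0.0987, 0.0533]
eef_rot: [0.0, 1.0, -0.0, -0.002]
ft_force: [-0.1, -0.0, 0.5]
width: 0.0873
grip_force: 0.0
```

Emit:
play_rows:
  claw: [1,1,1,1,1,1]
  delta_pos:
    - [0,0,0]
    - [0,0,0]
    - [0,0,0]
    - [0,0,0]
    - [0,0,0]
    - [0,0,0]
  delta_rot:
    - [0,0,0]
    - [0,0,0]
    - [0,0,0]
    - [0,0,0]
    - [0,0,0]
    - [0,0,0]
  squeeze: 25

```text
time: 3.8
ee_pos: [0.4525, -0.0992, 0.055]
eef_rot: [0.0, 1.0, -0.0, 0.0]
ft_force: [0.4, -2.6, -0.1]
width: 0.0476
grip_force: 25.0
```

The width of 47.6 mm shows this is the fat one. I still have to try it in the bore. Lift and carry it to the bore.

Emit:
play_rows:
  claw: [1,1,1,1,1,1,1,1]
  delta_pos:
    - [0,0,-0.1]
    - [0,0,-0.2]
    - [0,0,-0.2]
    - [0,0,-0.2]
    - [0,0,-0.1]
    - [-0.16,0.13,0]
    - [-0.16,0.13,0]
    - [-0.14,0.125,0]
  delta_rot:
    - [0,0,0]
    - [0,0,0]
    - [0,0,0]
    - [0,0,0]
    - [0,0,0]
    - [0,0,0]
    - [0,0,0]
    - [0,0,0]

```text
time: 4.6
ee_pos: [0.5448, -0.0204, 0.2138]
eef_rot: [0.0, 1.0, 0.0, -0.001]
ft_force: [0.2, -0.9, -5.1]
width: 0.0477
grip_force: 24.9
```

Emit:
play_rows:
  claw: [1,1,1]
  delta_pos:
    - [0,0,0]
    - [0,0,0]
    - [0,0,0]
  delta_rot:
    - [0,0,0]
    - [0,0,0]
    - [0,0,0]

```text
time: 4.9
ee_pos: [0.5434, -0.0226, 0.2138]
eef_rot: [0.001, 1.0, -0.0, -0.001]
ft_force: [0.8, -1.2, -6.6]
width: 0.0475
grip_force: 25.0
```

```bash
python3 - <<'E'
from h import *
for i in range(3): print(r.read_state()["ee_pos"])
T=r.camera("top")["pixels"][:,:,::-1]; S=r.camera("side")["pixels"][:,:,::-1]
a=cv2.resize(T[165:235,230:300],None,fx=5.5,fy=5.5,interpolation=cv2.INTER_NEAREST)
b=cv2.resize(S[140:240,245:315],None,fx=5.5,fy=5.5,interpolation=cv2.INTER_NEAREST)
o=np.zeros((560,790,3),np.uint8); o[:a.shape[0],:a.shape[1]]=a; o[:b.shape[0],400:400+b.shape[1]]=b[:560]
cv2.imwrite("pics/crop3.png",o)
E
```

```text
[ 0.54337966 -0.02256865  0.21379849]
[ 0.54337966 -0.02256865  0.21379849]
[ 0.54337966 -0.02256865  0.21379849]
```

View pics/crop3.png

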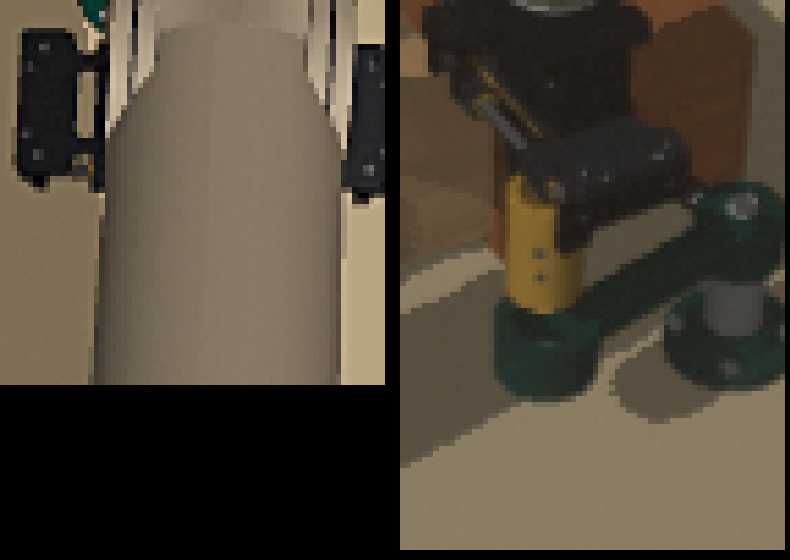

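The side crop shows the bush (x 505–582 in the crop) hanging over the boss (x 495–603), centred to about 3 mm. That is good enough for the fat bush's 8 mm limit. Lower it gently.

Emit:
play_rows:
  claw: [1,1,1,1,1,1,1]
  delta_pos:
    - [0,0,0.06]
    - [0,0,0.05]
    - [0,0,0.01]
    - [0,0,0.01]
    - [0,0,0.005]
    - [0,0,0.005]
    - [0,0,0]
  delta_rot:
    - [0,0,0]
    - [0,0,0]
    - [0,0,0]
    - [0,0,0]
    - [0,0,0]
    - [0,0,0]
    - [0,0,0]

```text
time: 5.7
ee_pos: [0.5443, -0.0217, 0.1866]
eef_rot: [0.0, 1.0, 0.0, 0.0]
ft_force: [0.5, 0.6, -6.0]
width: 0.0478
grip_force: 25.0
```

Emit:
play_rows:
  claw: [1,1,1,1]
  delta_pos:
    - [0,0,0.005]
    - [0,0,0.005]
    - [0,0,0.005]
    - [0,0,0]
  delta_rot:
    - [0,0,0]
    - [0,0,0]
    - [0,0,0]
    - [0,0,0]

```text
time: 6.1
ee_pos: [0.545, -0.0219, 0.1847]
eef_rot: [0.001, 1.0, 0.0, 0.001]
ft_force: [-1.6, -1.2, 5.6]
width: 0.0472
grip_force: 24.9
```

It stopped on the mouth, with about 12 N on it. I hold briefly, then lift and carry it to the tray at (0.638, -0.305).

Emit:
play_rows:
  claw: [1,1,1,1,1,1,1]
  delta_pos:
    - [0,0,0]
    - [0,0,0]
    - [0,0,-0.1]
    - [0,0,-0.05]
    - [-0.07,-0.2,0]
    - [-0.07,-0.2,0]
    - [-0.07,-0.2,0]
  delta_rot:
    - [0,0,0]
    - [0,0,0]
    - [0,0,0]
    - [0,0,0]
    - [0,0,0]
    - [0,0,0]
    - [0,0,0]

```text
time: 6.8
ee_pos: [0.5865, -0.1428, 0.2133]
eef_rot: [-0.0, 1.0, 0.0, 0.0]
ft_force: [0.9, -0.4, -6.0]
width: 0.0476
grip_force: 25.0
```

Emit:
play_rows:
  claw: [1,1,1,1,1,1,1,1]
  delta_pos:
    - [-0.07,-0.2,0]
    - [-0.07,-0.2,0]
    - [-0.07,-0.2,0]
    - [-0.05,-0.2,0]
    - [0,0,0.2]
    - [0,0,0.2]
    - [0,0,0.1]
    - [0,0,0]
  delta_rot:
    - [0,0,0]
    - [0,0,0]
    - [0,0,0]
    - [0,0,0]
    - [0,0,0]
    - [0,0,0]
    - [0,0,0]
    - [0,0,0]

```text
time: 7.6
ee_pos: [0.636, -0.3003, 0.1087]
eef_rot: [0.0, 1.0, 0.002, -0.003]
ft_force: [-0.0, 0.8, -4.9]
width: 0.0475
grip_force: 25.0
```

Emit:
play_rows:
  claw: [1,1,1,1,1,1,1,1]
  delta_pos:
    - [0,0,0.1]
    - [0,0,0.09]
    - [0,0,0.02]
    - [0,0,0.01]
    - [0,0,0.01]
    - [0,0,0.01]
    - [0,0,0.005]
    - [0,0,0]
  delta_rot:
    - [0,0,0]
    - [0,0,0]
    - [0,0,0]
    - [0,0,0]
    - [0,0,0]
    - [0,0,0]
    - [0,0,0]
    - [0,0,0]

```text
time: 8.4
ee_pos: [0.6381, -0.3018, 0.0648]
eef_rot: [0.0, 1.0, 0.0, 0.0]
ft_force: [0.6, 0.6, -6.2]
width: 0.0475
grip_force: 25.0
```

Emit:
play_rows:
  claw: [1,1,1,1,1]
  delta_pos:
    - [0,0,0.005]
    - [0,0,0.005]
    - [0,0,0.005]
    - [0,0,0.005]
    - [0,0,0]
  delta_rot:
    - [0,0,0]
    - [0,0,0]
    - [0,0,0]
    - [0,0,0]
    - [0,0,0]

```text
time: 8.9
ee_pos: [0.6379, -0.3018, 0.0603]
eef_rot: [0.0, 1.0, 0.0, -0.0]
ft_force: [-0.5, -0.1, -6.3]
width: 0.0474
grip_force: 25.0
```

Emit:
play_rows:
  claw: [1,1,1]
  delta_pos:
    - [0,0,0.005]
    - [0,0,0.005]
    - [0,0,0]
  delta_rot:
    - [0,0,0]
    - [0,0,0]
    - [0,0,0]

```text
time: 9.2
ee_pos: [0.6383, -0.3019, 0.0593]
eef_rot: [0.0, 1.0, -0.0, 0.0]
ft_force: [-1.9, 1.3, 1.9]
width: 0.0475
grip_force: 25.0
```

Contact. Release and rise.

Emit:
play_rows:
  claw: [0,0,0,0,0,0,0,0]
  delta_pos:
    - [0,0,0]
    - [0,0,0]
    - [0,0,0]
    - [0,0,0]
    - [0,0,-0.05]
    - [0,0,-0.2]
    - [0,0,-0.2]
    - [0,0,-0.1]
  delta_rot:
    - [0,0,0]
    - [0,0,0]
    - [0,0,0]
    - [0,0,0]
    - [0,0,0]
    - [0,0,0]
    - [0,0,0]
    - [0,0,0]

```text
time: 10.0
ee_pos: [0.6391, -0.3028, 0.1735]
eef_rot: [0.001, 1.0, -0.001, 0.002]
ft_force: [-0.7, -0.4, -0.4]
width: 0.0868
grip_force: 0.0
```

Emit:
play_rows:
  claw: [0,0,0,0,0,0]
  delta_pos:
    - [0.19,0,0]
    - [0.19,0,0]
    - [0.19,0,0]
    - [0.19,0,0]
    - [0.19,-0.02,0]
    - [0,0,0]
  delta_rot:
    - [0,0,0]
    - [0,0,0]
    - [0,0,0]
    - [0,0,0]
    - [0,0,0]
    - [0,0,0]

```text
time: 10.6
ee_pos: [0.4434, -0.3075, 0.1695]
eef_rot: [0.003, 1.0, 0.0, 0.0]
ft_force: [1.6, 0.1, 0.7]
width: 0.0876
grip_force: 0.0
```

```bash
python3 - <<'E'
from h import *
for n in("top","side"):
    c=r.camera(n);h=hsv(c)
    m=(h[...,0]>12)&(h[...,0]<32)&(h[...,1]>150)&(h[...,2]>40)
    for s,ce,l in blobs(m,60):
        if s[2]<25 and s[3]<35: print(n,s,unproj(c,ce,.044).round(3)[0])
S=c["pixels"][:,:,::-1]
cv2.imwrite("pics/s4.png",cv2.resize(S[150:350,230:400],None,fx=3.5,fy=3,interpolation=cv2.INTER_NEAREST))
E
```

```text
top [338, 173, 18, 19, 228] [ 0.635 -0.301  0.044]
side [330, 253, 7, 18, 80] [ 0.613 -0.308  0.044]
side [283, 272, 12, 23, 155] [ 0.444 -0.308  0.044]
side [349, 301, 18, 17, 220] [ 0.571 -0.493  0.044]
```

View pics/s4.png

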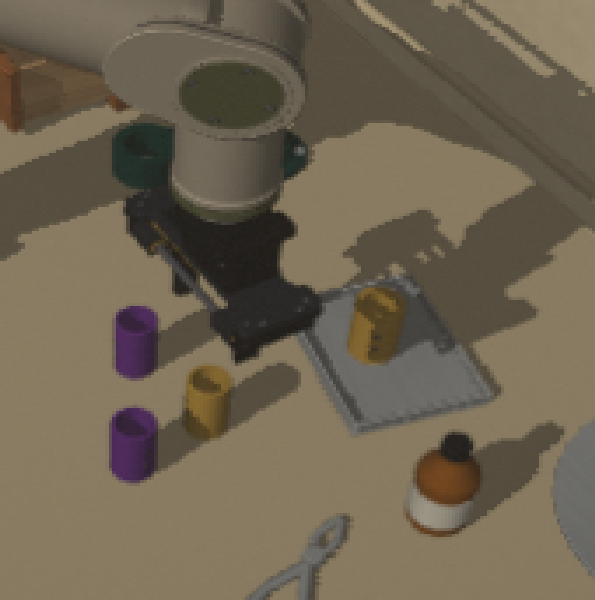

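Bush A stands upright in the tray at (378,325), and the others are untouched. Bush B is under the gripper at (208,400). Descend on B.

Emit:
play_rows:
  claw: [0,0,0,0,0,0]
  delta_pos:
    - [-0.012,0,0.13]
    - [0,0,0.13]
    - [0,0,0.13]
    - [0,0,0.13]
    - [0,0,0.06]
    - [0,0,0]
  delta_rot:
    - [0,0,0]
    - [0,0,0]
    - [0,0,0]
    - [0,0,0]
    - [0,0,0]
    - [0,0,0]

```text
time: 11.3
ee_pos: [0.4503, -0.3051, 0.0513]
eef_rot: [0.0, 1.0, 0.0, -0.001]
ft_force: [0.6, -1.4, -0.1]
width: 0.087
grip_force: 0.0
```

Emit:
play_rows:
  claw: [1,1,1,1,1,1]
  delta_pos:
    - [0,0,0]
    - [0,0,0]
    - [0,0,0]
    - [0,0,0]
    - [0,0,0]
    - [0,0,0]
  delta_rot:
    - [0,0,0]
    - [0,0,0]
    - [0,0,0]
    - [0,0,0]
    - [0,0,0]
    - [0,0,0]
  squeeze: 25

```text
time: 11.9
ee_pos: [0.4505, -0.3057, 0.0527]
eef_rot: [0.0, 1.0, -0.0, 0.0]
ft_force: [0.2, -2.0, 1.3]
width: 0.047
grip_force: 0.9
```

Emit:
play_rows:
  claw: [1,1,1]
  delta_pos:
    - [0,0,0]
    - [0,0,0]
    - [0,0,0]
  delta_rot:
    - [0,0,0]
    - [0,0,0]
    - [0,0,0]

```text
time: 12.2
ee_pos: [0.4506, -0.306, 0.0528]
eef_rot: [0.001, 1.0, -0.0, 0.0]
ft_force: [0.5, -2.4, 2.4]
width: 0.0405
grip_force: 24.6
```

The width of 40.5 mm shows this is the slim one. Lift and carry it to the bore.

Emit:
play_rows:
  claw: [1,1,1,1,1]
  delta_pos:
    - [0,0,-0.1]
    - [0,0,-0.2]
    - [0,0,-0.2]
    - [0,0,-0.2]
    - [0,0,-0.1]
  delta_rot:
    - [0,0,0]
    - [0,0,0]
    - [0,0,0]
    - [0,0,0]
    - [0,0,0]

```text
time: 12.7
ee_pos: [0.4508, -0.3058, 0.2153]
eef_rot: [0.0, 1.0, -0.0, 0.001]
ft_force: [0.9, -1.0, -3.2]
width: 0.0404
grip_force: 24.6
```

Emit:
play_rows:
  claw: [1,1,1,1,1,1,1,1]
  delta_pos:
    - [-0.07,0.2,0]
    - [-0.07,0.2,0]
    - [-0.07,0.2,0]
    - [-0.07,0.2,0]
    - [-0.07,0.2,0]
    - [-0.07,0.21,0]
    - [-0.065,0.21,0]
    - [0,0,0]
  delta_rot:
    - [0,0,0]
    - [0,0,0]
    - [0,0,0]
    - [0,0,0]
    - [0,0,0]
    - [0,0,0]
    - [0,0,0]
    - [0,0,0]

```text
time: 13.5
ee_pos: [0.548, -0.0137, 0.2112]
eef_rot: [-0.005, 1.0, 0.001, -0.001]
ft_force: [0.1, -0.0, -3.3]
width: 0.0407
grip_force: 24.6
```

Emit:
play_rows:
  claw: [1,1,1]
  delta_pos:
    - [0,0,0]
    - [0,0,0]
    - [0,0,0]
  delta_rot:
    - [0,0,0]
    - [0,0,0]
    - [0,0,0]

```text
time: 13.8
ee_pos: [0.5472, -0.0232, 0.2124]
eef_rot: [0.002, 1.0, -0.0, -0.0]
ft_force: [0.1, -0.2, -3.1]
width: 0.0404
grip_force: 24.6
```

```bash
python3 - <<'E'
from h import *
print(r.read_state()["ee_pos"])
c=r.camera("side"); S=c["pixels"][:,:,::-1]
cv2.imwrite("pics/crop5.png",cv2.resize(S[160:220,245:325],None,fx=9,fy=9,interpolation=cv2.INTER_NEAREST))
h=hsv(c)
m=(h[...,0]>12)&(h[...,0]<32)&(h[...,1]>140)&(h[...,2]>40)
for s,ce,l in blobs(m,40):
    if 250<s[0]<300 and s[1]<230:
        print(s)
        for v in range(s[1],s[1]+s[3]): u=np.where(l[v])[0]; print(v,u.min(),u.max(),end="; ")
g=(h[...,0]>60)&(h[...,0]<105)&(h[...,1]>80)
print()
for v in range(185,215):
    u=np.where(g[v,250:300])[0]+250
    if len(u): print(v,u.min(),u.max(),end="; ")
E
```

```text
[ 0.54720418 -0.02318931  0.21235098]
[287, 127, 16, 18, 114]
127 289 289; 128 289 290; 129 289 292; 130 289 293; 131 289 292; 132 288 295; 133 288 295; 134 288 296; 135 287 297; 136 288 298; 137 287 299; 138 287 300; 139 287 300; 140 287 302; 141 290 301; 142 291 298; 143 291 295; 144 292 292; [261, 171, 15, 25, 219]
171 263 264; 172 264 267; 173 265 267; 174 264 269; 175 264 269; 176 264 273; 177 264 273; 178 262 273; 179 262 273; 180 263 273; 181 262 273; 182 262 273; 183 261 273; 184 262 273; 185 263 273; 186 266 275; 187 266 275; 188 266 275; 189 266 275; 190 266 275; 191 266 275; 192 266 275; 193 266 275; 194 267 274; 195 268 273;
```

View pics/crop5.png

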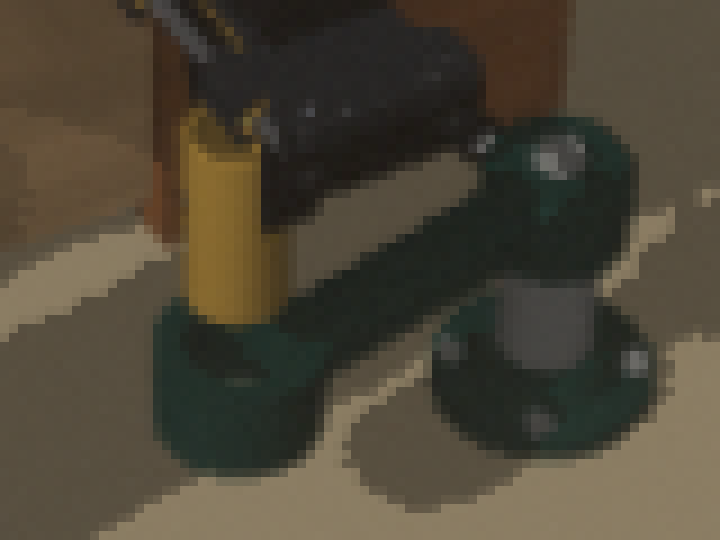

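In the crop the slim bush spans x 185–290 with its foot arc at y≈325. The boss spans x 153–327 with its lower arc at y≈475. I compute the relative offset from these.

```bash
cat >> h.py <<'E'
def proj(c,P):
    T=np.asarray(c["cam_to_world"]); q=(np.atleast_2d(P)-T[:3,3])@T[:3,:3]; q=q*[1,-1,-1]
    return cv2.projectPoints(q,np.zeros(3),np.zeros(3),c["camera_matrix"],np.array(c["D"],float))[0][:,0]
def ring(x,y,z,R):
    a=np.linspace(0,6.2832,361); return np.c_[x+R*np.cos(a),y+R*np.sin(a),z+0*a]
def solve(c,z,R,ucen,vmax):
    from scipy.optimize import fsolve
    def f(p):
        q=proj(c,ring(p[0],p[1],z,R)); return [(q[:,0].min()+q[:,0].max())/2-ucen,q[:,1].max()-vmax]
    return fsolve(f,[.544,-.022])
E
python3 - <<'E'
from h import *
c=r.camera("side")
k=lambda x,y:(x/9+245-.5,y/9+160-.5)
u,v=k((187+290)/2,325); b=solve(c,.157,.0205,u,v)
u,v=k((153+327)/2,475); g=solve(c,.088,.034,u,v)
q=proj(c,ring(*g,.088,.034)); print("boss width px",np.ptp(q[:,0]),(327-153)/9); q=proj(c,ring(*b,.157,.0205)); print(np.ptp(q[:,0]),103/9)
q=proj(c,ring(*g,.13,.034)); print("boss top: expected rows",q[:,1].min(),q[:,1].max())
print(b,g,b-g)
E
```

```text
boss width px 19.145603621825614 19.333333333333332
11.888380039187723 11.444444444444445
boss top: expected rows 190.17907638634364 203.85320243166464
[ 0.54173081 -0.02307167] [ 0.54328671 -0.02328813] [-0.0015559   0.00021646]
```

Emit:
play_rows:
  claw: [1,1,1,1,1,1,1]
  delta_pos:
    - [-0.007,0,0.05]
    - [0,0,0.05]
    - [0,0,0.02]
    - [0,0,0.005]
    - [0,0,0.005]
    - [0,0,0.005]
    - [0,0,0]
  delta_rot:
    - [0,0,0]
    - [0,0,0]
    - [0,0,0]
    - [0,0,0]
    - [0,0,0]
    - [0,0,0]
    - [0,0,0]

```text
time: 14.6
ee_pos: [0.5492, -0.0217, 0.1856]
eef_rot: [0.0, 1.0, 0.0, 0.0]
ft_force: [-0.0, -0.5, -3.9]
width: 0.0403
grip_force: 24.6
```

Emit:
play_rows:
  claw: [1,1,1,1]
  delta_pos:
    - [0,0,0.005]
    - [0,0,0.005]
    - [0,0,0.005]
    - [0,0,0]
  delta_rot:
    - [0,0,0]
    - [0,0,0]
    - [0,0,0]
    - [0,0,0]

```text
time: 15.0
ee_pos: [0.549, -0.0217, 0.1824]
eef_rot: [0.0, 1.0, 0.0, -0.0]
ft_force: [-1.0, -0.6, -3.6]
width: 0.0404
grip_force: 24.6
```

Emit:
play_rows:
  claw: [1,1,1,1]
  delta_pos:
    - [0,0,0.005]
    - [0,0,0.005]
    - [0,0,0.005]
    - [0,0,0]
  delta_rot:
    - [0,0,0]
    - [0,0,0]
    - [0,0,0]
    - [0,0,0]

```text
time: 15.4
ee_pos: [0.549, -0.0217, 0.1794]
eef_rot: [0.0, 1.0, 0.0, -0.0]
ft_force: [0.0, -0.6, -4.5]
width: 0.0405
grip_force: 24.6
```

Emit:
play_rows:
  claw: [1,1,1,1,1]
  delta_pos:
    - [0,0,0.008]
    - [0,0,0.008]
    - [0,0,0.008]
    - [0,0,0.008]
    - [0,0,0]
  delta_rot:
    - [0,0,0]
    - [0,0,0]
    - [0,0,0]
    - [0,0,0]
    - [0,0,0]

```text
time: 15.9
ee_pos: [0.549, -0.0217, 0.1728]
eef_rot: [0.0, 1.0, 0.0, -0.0]
ft_force: [0.4, 0.5, -3.4]
width: 0.0402
grip_force: 24.6
```

It is in the bore with no side force. Continue down.

Emit:
play_rows:
  claw: [1,1,1,1,1,1]
  delta_pos:
    - [0,0,0.02]
    - [0,0,0.02]
    - [0,0,0.02]
    - [0,0,0.02]
    - [0,0,0.02]
    - [0,0,0]
  delta_rot:
    - [0,0,0]
    - [0,0,0]
    - [0,0,0]
    - [0,0,0]
    - [0,0,0]
    - [0,0,0]

```text
time: 16.5
ee_pos: [0.5488, -0.0218, 0.1524]
eef_rot: [0.0, 1.0, -0.0, -0.0]
ft_force: [0.8, -0.2, -3.9]
width: 0.0404
grip_force: 24.6
```

Emit:
play_rows:
  claw: [1,1,1,1,1,1,1]
  delta_pos:
    - [0,0,0.02]
    - [0,0,0.02]
    - [0,0,0.015]
    - [0,0,0.015]
    - [0,0,0.01]
    - [0,0,0.005]
    - [0,0,0]
  delta_rot:
    - [0,0,0]
    - [0,0,0]
    - [0,0,0]
    - [0,0,0]
    - [0,0,0]
    - [0,0,0]
    - [0,0,0]

```text
time: 17.2
ee_pos: [0.5491, -0.0218, 0.1361]
eef_rot: [0.0, 1.0, 0.0, -0.0]
ft_force: [1.0, -1.1, -3.6]
width: 0.0405
grip_force: 24.6
```

Emit:
play_rows:
  claw: [1,1,1,1,1]
  delta_pos:
    - [0,0,0.005]
    - [0,0,0.003]
    - [0,0,0]
    - [0,0,0]
    - [0,0,0]
  delta_rot:
    - [0,0,0]
    - [0,0,0]
    - [0,0,0]
    - [0,0,0]
    - [0,0,0]

```text
time: 17.7
ee_pos: [0.5491, -0.0218, 0.1346]
eef_rot: [0.0, 1.0, 0.0, 0.0]
ft_force: [1.5, -1.6, -3.1]
width: 0.0404
grip_force: 24.6
```

```bash
python3 - <<'E'
from h import *
c=r.camera("side"); S=c["pixels"][:,:,::-1]
cv2.imwrite("pics/crop6.png",cv2.resize(S[160:225,245:325],None,fx=9,fy=9,interpolation=cv2.INTER_NEAREST))
E
```

```text
(no output)
```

View pics/crop6.png

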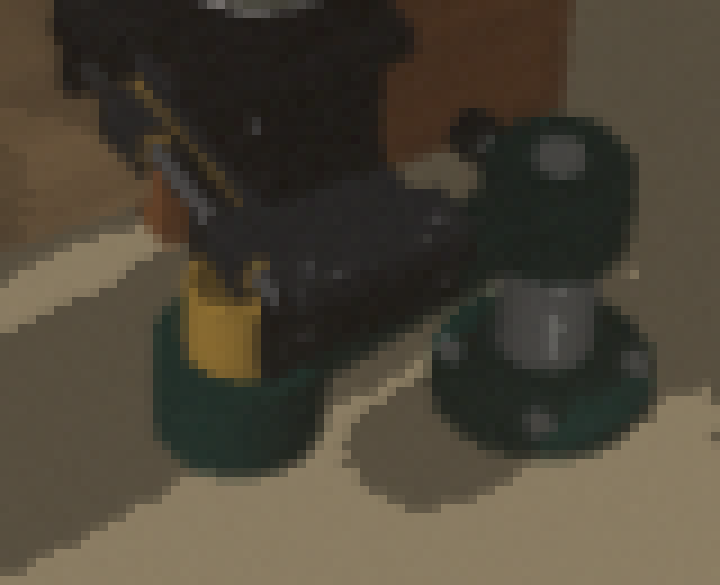

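The bush sits down through the bore at (225,320), and it slid freely. Lift it straight out and carry it to the drawer spot.

Emit:
play_rows:
  claw: [1,1,1,1,1,1,1]
  delta_pos:
    - [0,0,-0.03]
    - [0,0,-0.05]
    - [0,0,-0.07]
    - [0,0,-0.08]
    - [0,0,-0.08]
    - [0,0,-0.08]
    - [0,0,0]
  delta_rot:
    - [0,0,0]
    - [0,0,0]
    - [0,0,0]
    - [0,0,0]
    - [0,0,0]
    - [0,0,0]
    - [0,0,0]

```text
time: 18.45
ee_pos: [0.5502, -0.0217, 0.2158]
eef_rot: [0.0, 1.0, 0.0, 0.002]
ft_force: [0.5, 0.4, -3.5]
width: 0.0403
grip_force: 24.6
```

Emit:
play_rows:
  claw: [1,1,1,1,1,1,1,1]
  delta_pos:
    - [-0.01,0.22,0]
    - [-0.01,0.22,0]
    - [-0.01,0.22,0]
    - [-0.01,0.22,0]
    - [-0.01,0.22,0]
    - [-0.01,0.22,0]
    - [-0.01,0.22,0]
    - [0,0,0]
  delta_rot:
    - [0,0,0]
    - [0,0,0]
    - [0,0,0]
    - [0,0,0]
    - [0,0,0]
    - [0,0,0]
    - [0,0,0]
    - [0,0,0]

```text
time: 19.25
ee_pos: [0.5605, 0.2944, 0.2112]
eef_rot: [-0.004, 1.0, 0.001, -0.001]
ft_force: [0.3, 0.1, -3.7]
width: 0.0404
grip_force: 24.6
```

Emit:
play_rows:
  claw: [1,1]
  delta_pos:
    - [0,0,0]
    - [0,0,0]
  delta_rot:
    - [0,0,0]
    - [0,0,0]

```text
time: 19.45
ee_pos: [0.5634, 0.285, 0.2123]
eef_rot: [0.001, 1.0, -0.0, -0.0]
ft_force: [-0.2, -0.3, -3.2]
width: 0.0404
grip_force: 24.6
```

Emit:
play_rows:
  claw: [1,1,1,1,1,1]
  delta_pos:
    - [0,0,0.15]
    - [0,0,0.15]
    - [0,0,0.15]
    - [0,0,0.15]
    - [0,0,0.05]
    - [0,0,0]
  delta_rot:
    - [0,0,0]
    - [0,0,0]
    - [0,0,0]
    - [0,0,0]
    - [0,0,0]
    - [0,0,0]

```text
time: 20.05
ee_pos: [0.5628, 0.2848, 0.0816]
eef_rot: [0.001, 1.0, -0.001, -0.001]
ft_force: [-0.2, -0.9, -3.2]
width: 0.0404
grip_force: 24.6
```

Emit:
play_rows:
  claw: [1,1,1]
  delta_pos:
    - [0,0,0.005]
    - [0,0,0.005]
    - [0,0,0]
  delta_rot:
    - [0,0,0]
    - [0,0,0]
    - [0,0,0]

```text
time: 20.35
ee_pos: [0.564, 0.2865, 0.0818]
eef_rot: [0.0, 1.0, 0.001, 0.001]
ft_force: [0.4, -0.1, -3.5]
width: 0.0404
grip_force: 24.6
```

Emit:
play_rows:
  claw: [1,1,1,1,1,1]
  delta_pos:
    - [0,0,0.007]
    - [0,0,0.005]
    - [0,0,0.005]
    - [0,0,0.005]
    - [0,0,0.005]
    - [0,0,0]
  delta_rot:
    - [0,0,0]
    - [0,0,0]
    - [0,0,0]
    - [0,0,0]
    - [0,0,0]
    - [0,0,0]

```text
time: 20.95
ee_pos: [0.5633, 0.2863, 0.075]
eef_rot: [0.0, 1.0, 0.0, -0.0]
ft_force: [-0.9, -0.1, -2.8]
width: 0.0404
grip_force: 24.6
```

Emit:
play_rows:
  claw: [1,1,1]
  delta_pos:
    - [0,0,0.005]
    - [0,0,0.003]
    - [0,0,0]
  delta_rot:
    - [0,0,0]
    - [0,0,0]
    - [0,0,0]

```text
time: 21.25
ee_pos: [0.5641, 0.2862, 0.0747]
eef_rot: [0.001, 1.0, 0.0, 0.001]
ft_force: [-1.0, -2.1, 4.9]
width: 0.0405
grip_force: 24.6
```

Contact with the floor. Release and rise straight up.

Emit:
play_rows:
  claw: [0.2,0,0,0,0,0,0,0]
  delta_pos:
    - [0,0,0]
    - [0,0,0]
    - [0,0,0]
    - [0,0,0]
    - [0,0,-0.05]
    - [0,0,-0.2]
    - [0,0,-0.2]
    - [0,0,-0.2]
  delta_rot:
    - [0,0,0]
    - [0,0,0]
    - [0,0,0]
    - [0,0,0]
    - [0,0,0]
    - [0,0,0]
    - [0,0,0]
    - [0,0,0]

```text
time: 22.05
ee_pos: [0.5632, 0.2861, 0.2059]
eef_rot: [0.0, 1.0, 0.0, 0.0]
ft_force: [0.6, 0.0, 0.4]
width: 0.086
grip_force: 0.0
```

Emit:
play_rows:
  claw: [1,1,1,1,1]
  delta_pos:
    - [0.2,0,0]
    - [0.2,0,0]
    - [0.2,0,0]
    - [0.18,0,0]
    - [0,0,0]
  delta_rot:
    - [0,0,0]
    - [0,0,0]
    - [0,0,0]
    - [0,0,0]
    - [0,0,0]

```text
time: 22.55
ee_pos: [0.4036, 0.2873, 0.2046]
eef_rot: [-0.002, 1.0, 0.001, -0.0]
ft_force: [0.3, 1.0, 0.4]
width: 0.0547
grip_force: 0.0
```

```bash
python3 - <<'E'
from h import *
print(r.read_state()["ee_pos"],r.read_state()["width"])
T=r.camera("top")["pixels"][:,:,::-1]; S=r.camera("side")["pixels"][:,:,::-1]
a=cv2.resize(T[140:250,110:215],None,fx=3.7,fy=3.7,interpolation=cv2.INTER_NEAREST)
b=cv2.resize(S[90:200,190:295],None,fx=3.7,fy=3.7,interpolation=cv2.INTER_NEAREST)
cv2.imwrite("pics/c7.png",np.hstack([a,b])); print(a.shape)
E
```

```text
[0.40356641 0.28732463 0.20461512] 0.05465642761112934
(407, 388, 3)
```

View pics/c7.png

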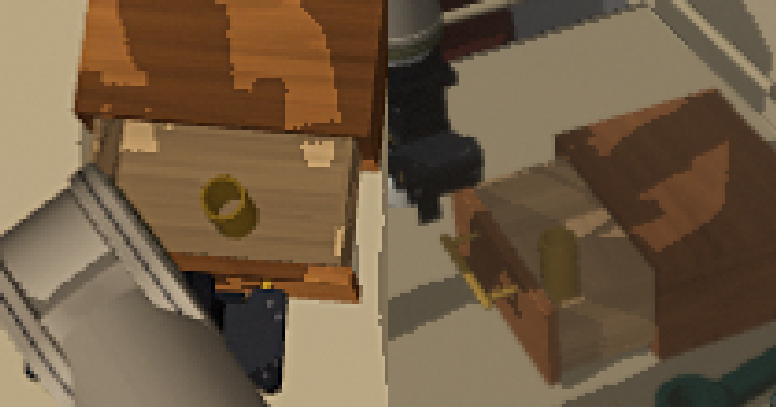

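The bush stands upright in the drawer, at (232,205) left and (560,262) right. I lower the shut fingers in front of the handle and push.

Emit:
play_rows:
  claw: [1,1,1,1,1,1,1]
  delta_pos:
    - [0,0.01,0.15]
    - [0,0,0.15]
    - [0,0,0.15]
    - [0,0,0.15]
    - [0,0,0.02]
    - [0,0,0]
    - [0,0,0]
  delta_rot:
    - [0,0,0]
    - [0,0,0]
    - [0,0,0]
    - [0,0,0]
    - [0,0,0]
    - [0,0,0]
    - [0,0,0]

```text
time: 23.35
ee_pos: [0.4086, 0.2889, 0.0811]
eef_rot: [0.001, 1.0, 0.001, 0.001]
ft_force: [0.8, 0.1, -0.2]
width: 0.0008
grip_force: 0.0
```

Emit:
play_rows:
  claw: [1,1,1,1,1,1,1,1]
  delta_pos:
    - [-0.06,0,0]
    - [-0.04,0,0]
    - [-0.03,0,0]
    - [-0.03,0,0]
    - [-0.03,0,0]
    - [-0.04,0,0]
    - [-0.04,0,0]
    - [-0.04,0,0]
  delta_rot:
    - [0,0,0]
    - [0,0,0]
    - [0,0,0]
    - [0,0,0]
    - [0,0,0]
    - [0,0,0]
    - [0,0,0]
    - [0,0,0]

```text
time: 24.15
ee_pos: [0.47, 0.2881, 0.0794]
eef_rot: [0.0, 1.0, -0.0, -0.0]
ft_force: [-0.6, -0.9, -0.4]
width: 0.0005
grip_force: 0.7
```

Emit:
play_rows:
  claw: [1,1,1,1]
  delta_pos:
    - [-0.04,0,0]
    - [-0.04,0,0]
    - [-0.04,0,0]
    - [-0.04,0,0]
  delta_rot:
    - [0,0,0]
    - [0,0,0]
    - [0,0,0]
    - [0,0,0]

```text
time: 24.55
ee_pos: [0.502, 0.2883, 0.0795]
eef_rot: [0.0, 1.0, 0.0, -0.0]
ft_force: [-1.6, -1.6, -0.0]
width: 0.0005
grip_force: 0.7
```

```bash
python3 - <<'E'
from h import *
c=r.camera("side"); S=c["pixels"][:,:,::-1]
T=r.camera("top")["pixels"][:,:,::-1]
a=cv2.resize(T[140:250,110:215],None,fx=3.7,fy=3.7,interpolation=cv2.INTER_NEAREST)
b=cv2.resize(S[90:200,190:295],None,fx=3.7,fy=3.7,interpolation=cv2.INTER_NEAREST)
cv2.imwrite("pics/c8.png",np.hstack([a,b]))
E
```

```text
(no output)
```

View pics/c8.png

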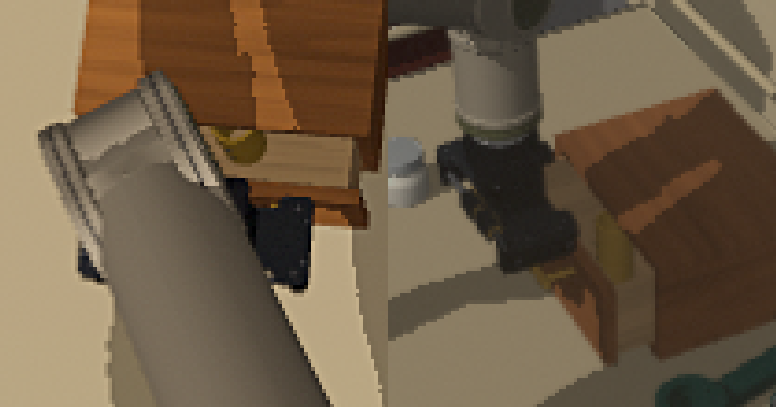

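The drawer is moving in with the bush upright at (615,245). Keep pushing.

Emit:
play_rows:
  claw: [1,1,1,1,1]
  delta_pos:
    - [-0.04,0,0]
    - [-0.04,0,0]
    - [-0.04,0,0]
    - [-0.04,0,0]
    - [-0.02,0,0]
  delta_rot:
    - [0,0,0]
    - [0,0,0]
    - [0,0,0]
    - [0,0,0]
    - [0,0,0]

```text
time: 25.15
ee_pos: [0.5384, 0.2881, 0.0796]
eef_rot: [0.001, 1.0, 0.0, 0.0]
ft_force: [-1.5, -1.2, 0.5]
width: 0.0004
grip_force: 0.6
```

Emit:
play_rows:
  claw: [1,1,1]
  delta_pos:
    - [-0.015,0,0]
    - [-0.015,0,0]
    - [0,0,0]
  delta_rot:
    - [0,0,0]
    - [0,0,0]
    - [0,0,0]

```text
time: 25.45
ee_pos: [0.5438, 0.2884, 0.0796]
eef_rot: [0.0, 1.0, 0.0, 0.0]
ft_force: [-0.2, 0.3, 0.5]
width: 0.0007
grip_force: 0.0
```

Emit:
play_rows:
  claw: [1,1,1,1,1]
  delta_pos:
    - [-0.015,0,0]
    - [-0.015,0,0]
    - [-0.01,0,0]
    - [-0.01,0,0]
    - [0,0,0]
  delta_rot:
    - [0,0,0]
    - [0,0,0]
    - [0,0,0]
    - [0,0,0]
    - [0,0,0]

```text
time: 25.95
ee_pos: [0.5492, 0.2885, 0.0792]
eef_rot: [-0.0, 1.0, -0.001, -0.004]
ft_force: [-20.9, -4.4, 12.7]
width: 0.0004
grip_force: 10.5
```

The drawer hit its end stop (21 N at x = 0.549, as expected). Back off, rise and check.

Emit:
play_rows:
  claw: [1,1,1,1,1,1,1,1]
  delta_pos:
    - [0.03,0,0]
    - [0.2,0,0]
    - [0.2,0,0]
    - [0.1,0,-0.2]
    - [0,0,-0.2]
    - [0,0.2,-0.1]
    - [0,0.2,0]
    - [0,0.2,0]
  delta_rot:
    - [0,0,0]
    - [0,0,0]
    - [0,0,0]
    - [0,0,0]
    - [0,0,0]
    - [0,0,0]
    - [0,0,0]
    - [0,0,0]

```text
time: 26.75
ee_pos: [0.4481, 0.4103, 0.1812]
eef_rot: [0.001, 1.0, 0.001, 0.001]
ft_force: [-0.3, 0.2, -0.2]
width: 0.0002
grip_force: 0.0
```

Emit:
play_rows:
  claw: [1,1,1,1]
  delta_pos:
    - [0,0.2,0]
    - [0,0.2,0]
    - [0,0.1,0]
    - [0,0,0]
  delta_rot:
    - [0,0,0]
    - [0,0,0]
    - [0,0,0]
    - [0,0,0]

```text
time: 27.15
ee_pos: [0.4459, 0.5117, 0.1787]
eef_rot: [-0.002, 1.0, 0.001, -0.0]
ft_force: [-0.4, -0.6, -0.7]
width: 0.0007
grip_force: 0.0
```

```bash
python3 - <<'E'
from h import *
print(r.read_state()["ft_force"],r.read_state()["ee_pos"])
for n in("top","side"):
    c=r.camera(n); h=hsv(c)
    m=(h[...,0]>18)&(h[...,0]<32)&(h[...,1]>150)&(h[...,2]>60)
    for s,ce,l in blobs(m,8): print(n,s,unproj(c,ce,.092).round(3)[0])
E
```

```text
[-0.41717252 -0.60562697 -0.66993033] [0.44588917 0.51170807 0.17872664]
top [338, 173, 18, 19, 224] [ 0.623 -0.292  0.092]
top [149, 179, 40, 15, 160] [0.571 0.293 0.092]
side [230, 145, 10, 4, 14] [0.576 0.338 0.092]
side [330, 246, 15, 25, 201] [ 0.606 -0.329  0.092]
```

```bash
python3 - <<'E'
from h import *
c=r.camera("top"); p=c["pixels"]
for y in(.22,.33,.37):
    for x in np.arange(.555,.65,.006):
        u,v=proj(c,[x,y,.12])[0].round().astype(int); print(round(x,3),p[v,u].tolist(),end=" ")
    print()
old=cv2.imread("pics/raw_top0.png")[:,:,::-1]
print("old"); 
for x in np.arange(.44,.65,.008):
    u,v=proj(c,[x,.33,.12])[0].round().astype(int); print(round(x,3),old[v,u].tolist(),end=" ")
E
```

```text
0.555 [188, 170, 137] 0.561 [189, 170, 137] 0.567 [188, 169, 134] 0.573 [79, 57, 36] 0.579 [59, 30, 11] 0.585 [70, 41, 19] 0.591 [62, 37, 16] 0.597 [102, 61, 28] 0.603 [104, 61, 29] 0.609 [99, 59, 26] 0.615 [61, 35, 18] 0.621 [99, 58, 27] 0.627 [95, 55, 29] 0.633 [93, 55, 26] 0.639 [96, 55, 27] 0.645 [99, 59, 24] 
0.555 [123, 94, 44] 0.561 [216, 173, 45] 0.567 [94, 74, 46] 0.573 [122, 98, 64] 0.579 [61, 33, 19] 0.585 [74, 46, 20] 0.591 [72, 47, 15] 0.597 [132, 83, 35] 0.603 [178, 112, 52] 0.609 [154, 95, 42] 0.615 [97, 65, 36] 0.621 [131, 77, 36] 0.627 [139, 84, 38] 0.633 [136, 82, 36] 0.639 [147, 88, 40] 0.645 [149, 90, 42] 
0.555 [186, 167, 132] 0.561 [185, 165, 131] 0.567 [185, 165, 131] 0.573 [186, 168, 132] 0.579 [191, 177, 142] 0.585 [135, 79, 35] 0.591 [135, 82, 36] 0.597 [133, 80, 39] 0.603 [182, 116, 53] 0.609 [156, 97, 43] 0.615 [156, 96, 42] 0.621 [128, 76, 33] 0.627 [142, 85, 39] 0.633 [136, 82, 36] 0.639 [138, 84, 37] 0.645 [149, 91, 42] 
old
0.44 [127, 112, 88] 0.448 [126, 92, 19] 0.456 [102, 88, 67] 0.464 [127, 112, 88] 0.472 [105, 84, 62] 0.48 [63, 34, 18] 0.488 [71, 42, 18] 0.496 [99, 57, 24] 0.504 [128, 100, 66] 0.512 [123, 95, 61] 0.52 [118, 92, 58] 0.528 [128, 100, 65] 0.536 [126, 98, 63] 0.544 [122, 95, 62] 0.552 [124, 96, 62] 0.56 [126, 98, 64] 0.568 [131, 101, 66] 0.576 [133, 104, 67] 0.584 [127, 98, 64] 0.592 [128, 99, 64] 0.6 [124, 95, 63] 0.608 [110, 83, 54] 0.616 [115, 82, 47] 0.624 [139, 84, 32] 0.632 [135, 83, 38] 0.64 [145, 88, 40] 0.648 [147, 90, 42]
```

The drawer front now meets the chest, with only a thin dark joint line and no interior visible. The bush in the tray has not moved, and the arm is clear of everything. Hand in.

```bash
python3 -c "
from bench import r
print(r.close_job())"
```

```text
the job is handed in; nothing more can be done
None
```

The job is handed in, with no score returned: the fat bush stopped on the bore's mouth and stands in the tray, the slim one slid through and stood upright in the drawer when last seen before closing, the drawer is shut against its stop, and I kept clear of the oil bottle, forceps, grease jar and purple look-alikes.

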